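# Count to the third bay and push the drive home

### The job

The loose hard drive on the rack's front shelf goes into the third bay counted from the power-unit end of the rack, full and empty bays counting alike. Starting over the first bay at that end, run a closed fingertip along the top of the label rail over the first, second and third bays to count them off; then, without pinching or lifting it, gently push the drive over the shelf and squarely into that third bay until it is fully home against the connector. Take the hand away and leave everything else where it is, including the drive that is already in an end bay.

Things in the scene. Friction and masses are not known exactly. Their poses are not given: they have to be found in the camera images.
- rack: drive rack, fixed: grey steel base plate 300 x 480 x 6 mm (x -170 to +130) with four open bays side by side. Origin on the plate's underside (bench level), mid-row, in the plane of the bay mouths; x into the bays, y along the row, z up. In front of the mouths the plate is a flat rubber-lined shelf, top at z 6 mm, level with the bay floors. Bay centres at y +126, +42, -42, -126 mm
- bay_a (a point): middle of the mouth of the bay at rack y +126 mm, on its floor (z 6 mm). All bays: 78 mm clear between round 6 mm posts at rack x 4 mm, then thin dividers 20 mm high; at x 92 mm a black connector is the hard stop. A drive fully home has its centre at x 42 mm and its outer end at x -8 mm, 8 mm out of the mouth, in front of the rail
- bay_b (a point): middle of the mouth of the bay at rack y +42 mm, on its floor (z 6 mm). As bay_a
- bay_c (a point): middle of the mouth of the bay at rack y -42 mm, on its floor (z 6 mm). As bay_a
- bay_d (a point): middle of the mouth of the bay at rack y -126 mm, on its floor (z 6 mm). As bay_a
- rail_a: label rail over the bay at rack y +126 mm: fixed flat-topped bar, 10 mm wide, 8 mm high, 84 mm long along rack y; the four stretches join flush into one straight continuous rail above the mouths. Origin at the bar's centre, rack (8, +126, 37) mm; top at z 41, underside at z 33 mm; the drive passes beneath
- rail_b: label rail over the bay at rack y +42 mm: fixed flat-topped bar, 10 mm wide, 8 mm high, 84 mm long along rack y; the four stretches join flush into one straight continuous rail above the mouths. Origin at the bar's centre, rack (8, +42, 37) mm; top at z 41, underside at z 33 mm; the drive passes beneath
- rail_c: label rail over the bay at rack y -42 mm: fixed flat-topped bar, 10 mm wide, 8 mm high, 84 mm long along rack y; the four stretches join flush into one straight continuous rail above the mouths. Origin at the bar's centre, rack (8, -42, 37) mm; top at z 41, underside at z 33 mm; the drive passes beneath
- rail_d: label rail over the bay at rack y -126 mm: fixed flat-topped bar, 10 mm wide, 8 mm high, 84 mm long along rack y; the four stretches join flush into one straight continuous rail above the mouths. Origin at the bar's centre, rack (8, -126, 37) mm; top at z 41, underside at z 33 mm; the drive passes beneath
- power_unit: power unit, fixed at one end of the row (either end): bare steel box 110 x 50 mm, 48 mm high, with a rocker switch on its front and black vent slits on top; origin at the centre of its underside, on the rack's plate at rack x 50 mm, y +205 or -205 mm. The bay next to it is the first
- port_box: black port box, fixed at the other end of the row: 110 x 50 mm but only 22 mm high; origin at the centre of its underside
- drive: the loose hard drive: aluminium, white label and round steel hub on top, lying flat; 100 (x) x 70 (y) x 15 mm high, 0.14 to 0.28 kg. Origin at the centre of its underside; x points to its connector end, which faces the bays, turned up to 0.35 rad. Starts on the shelf, centre 75 to 90 mm before the mouths and up to 60 mm either side of mid-row
- other_drive: an identical drive already home in the bay at rack y +126 mm, which is the first or the fourth bay; to be left alone. Origin as for the loose drive
- screw_jar: small clear screw jar with white cap, 30 mm across, 32 mm high, standing on one end of the rack's shelf; origin at the centre of its underside. Bystander
- screwdriver: precision screwdriver 103 mm long, 12 mm thick, lying on the other end of the rack's shelf; origin about mid-length, underside. Bystander
- mouse: black computer mouse 100 x 56 x 31 mm on the bench; origin at the centre of its underside. Bystander
- mug: white mug 80 mm across, 92 mm high; origin at the centre of its underside. Bystander
- air_can: white spray can 66 mm across, 200 mm high; origin at the centre of its underside. Bystander
- parts_tray: small open grey parts tray 120 x 90 x 30 mm; origin at the centre of its underside. Bystander
- poe_injector: black power injector block 110 x 48 x 30 mm; origin at the centre of its underside. Bystander

How it is judged (in metres and radians):
On the way, in this order (a step that is already met when the one before it is completed fails the run):
1. a finger touches the top rail over the first bay, at the power-unit end (((y of power_unit in the frame of rack above 0 m and contact force between the fingers and rail_a above 0.3 N) or (y of power_unit in the frame of rack below 0 m and contact force between the fingers and rail_d above 0.3 N))), for 0.05 s.
2. running on, a finger touches the rail over the second bay (((y of power_unit in the frame of rack above 0 m and contact force between the fingers and rail_b above 0.3 N) or (y of power_unit in the frame of rack below 0 m and contact force between the fingers and rail_c above 0.3 N))), for 0.05 s.
3. and then over the third bay (((y of power_unit in the frame of rack above 0 m and contact force between the fingers and rail_c above 0.3 N) or (y of power_unit in the frame of rack below 0 m and contact force between the fingers and rail_b above 0.3 N))), for 0.05 s.
4. the drive has been pushed home into the third bay (x of drive in the frame of rack above 0.037 m and z of drive in the frame of rack below 0.011 m and angle between the x axis of drive and the x axis of rack, either way round below 0.12 rad and ((y of power_unit in the frame of rack above 0 m and y of drive in the frame of rack between -0.054 and -0.03 m) or (y of power_unit in the frame of rack below 0 m and y of drive in the frame of rack between 0.03 and 0.054 m))), for 0.2 s.
At the end, for the whole second after the job is handed in: The loose drive lies flat and at rest in the third bay from the power-unit end: within 5 mm of fully home, within 12 mm of the bay's centre line and 0.12 rad of square, after the rail was touched over bays one, two and three in that order (all of step 4 and linear speed of drive below 0.01 m/s).
It fails at once if the loose drive is lifted more than 8 mm off the shelf or tipped (z of drive in the frame of rack above 0.014 m or angle between drive's own z axis and vertical above 0.25 rad).
It fails at once if the loose drive is shoved or squeezed with more than 35 N (contact force between the fingers and drive above 35 N).
It fails at once if the drive already in the rack is moved more than 8 mm (distance of other_drive from where it was at the start of the episode above 0.008 m).
It fails at once if another loose thing is moved more than 20 mm (distance of any of screw_jar, screwdriver, mouse, mug, air_can, parts_tray, poe_injector from where it was at the start of the episode above 0.02 m).
It also fails if it takes over 72 s, if anything falls off the work surface, if the arm or the gripper's body presses on something with over 40 N, if the wrist force passes 120 N, or if a joint passes its speed limit or range.

### The arm

A 6-joint arm with a two-finger parallel gripper is mounted at the origin on the work surface. World frame = base frame: x ahead of the robot, y to its left, z up, the work surface at z = 0. Lengths are in mm, angles in degrees, forces in N, time in s.
With the tool pointing down it reaches from about 350 to 850 mm from the base axis. Payload 8.1 kg.
Tool frame: the origin (TCP) lies between the finger pads; the fingertips stand 17 mm ahead of it and the grasp point (between the pads) lies 2 mm behind it; z points along the fingers, y is the direction in which the jaws open and shut (so a half turn about z gives the same grasp; the last joint's range is limited). The gripper opens to 85 mm and grips with 20 to 120 N. Pads are 22 mm wide; open, the fingers measure 114 mm over their backs; the gripper's body (76 mm by 85 mm) begins 54 mm behind the grasp point. The pads swing forward as they close: fully open they stand 13 mm farther back than shut.
Start: joints at [64.664, 7.471, 85.268, -0, 87.261, -4.893], TCP at [209.545, 562.224, 248.292] pointing down, gripper open.
Joint ranges: [-169.43, 169.43], [-51.17, 129.36], [1.28, 143.12], [-76.62, 256.62], [0, 156.53], [-152.29, 152.29]. Speed limits (degrees/s): [136.94, 136.94, 159.86, 180, 180, 180].

### API

Orientations are given as [roll, pitch, yaw] about the fixed x, y, z axes, in that order (R = Rz(yaw) Ry(pitch) Rx(roll)).
In Python, from bench import r, snapshot, camera_params, spotter gives the robot as it stands. The module is installed in compiled form; this text tells all that it offers.
- The arm moves only by the tool arm_command, never from a script. Its arguments are lists of equal length, an entry for each row: "jaw": the opening, from -1 (shut) to 1 (fully open); "delta_pos": the shift along the tool's x, y, z each as a share of 0.4 m, from -1 to 1, a list of three; "roll": the turn about the tool's z as a share of 45 degrees, from -1 to 1. A call has 1 to 20 rows; each row is the pose to reach, as a shift and turn from the pose measured when the call began, along the tool's axes at that moment; what a row does not reach only later rows make up. A row lasts 1/12 s, in which the tool goes at most 41.7 mm and 7.16 degrees, less where a joint would pass 70% of its speed; a pose out of reach is approached as far as the arm can. A call with a number of a shift or a turn outside -1 to 1 is refused whole. A call with a gripper value outside its range is refused whole. The fingers move at their own pace and stop on an object; "force" is the grip in N (left out, the last holds). Time passes only in rows, so rows that repeat a pose let the fingers close. It gives the time, the measured TCP pose, the force and the opening at its end, in the units of the state.
- r.sense(): the state, without advancing time (a new reading comes with each control period).
- snapshot(name): name is "scene" or "top" or "wrist"; returns the picture (400x640x3 uint8, red, green, blue); there is no depth.
- camera_params(name): a dict with "fx", "fy", "cx", "cy" (pixels), "k1" (the pictures are not rectified: a ray, as slopes to the right and down, at radius r is drawn at 1 + k1 r^2 times it, then the intrinsics apply), "rvec" (rotation vector, rad) and "tvec" (3), from world to camera coordinates, as OpenCV has them; the wrist camera has in their place "mount" (4x4, takes a point from camera to tool coordinates, whose origin is the TCP and whose axes are the flange's). Camera axes: x right, y down, z forward; pixel columns grow to the right and rows downward; lengths in mm; the calibration is good to about 2 mm. A picture is of the moment at which its call begins: read the wrist's pose just before it. camera_params takes no time and is no camera call.
- r.hand_in(): hands the job in, once; it reports no verdict.
Trained networks look in the newest picture that a camera, given by its name, has taken for a name from the list of things; names that differ only in an ending like _2 or _b are one class to them, and where a whole thing is asked for, a point or a joint stands for the part that bears it (a point fixed in the world has none). Each returns a list of dicts, best first, with "conf" (0 to 1); they miss things now and then, are a little off and sometimes report something else, mostly with a low value. They report only what shows in the picture. A call takes as long as a camera call.
- spotter.recognise(camera, target): "centre" ([column, row] in pixels, amid what is visible of it).
- spotter.silhouettes(camera, target): "region" (400x640 bool, what is visible of it) and "centre" ([column, row] in pixels, amid what is visible of it).
- spotter.pinpoint(camera, target): "centre" ([column, row] in pixels: a listed point, or the origin of a listed thing).
The state is a dict: "time": time; "joint_pos": joint angles; "qd": joint speeds; "joint_efforts": joint torques, N m; "tool_pos": TCP position; "tcp_rot": TCP orientation; "ft_force": force on the tool from outside, world axes, zero at the start; "wrist_torque": the same for the moment, N m; "finger_gap": finger opening in mm.
Only numpy, scipy, OpenCV 4.12 (cv2) and the standard library are available. Lean on these libraries where they do the work, as an engineer would, in place of code of your own. Each camera call takes 0.05 s, during which the arm holds its last target. There are 200 camera calls.

## Working session

There is one attempt and no reset: what is moved stays moved. The work goes in short steps, Python scripts to look and compute and a tool call to move; the robot and the scene stay as the last step left them, time stands still between calls to the robot, and variables do not carry over. Pictures are saved under pics/ and viewed, about 8 in all and at most 12, crops included, and the job is handed in when it is done.

Besides the shell and the picture viewer there is one more tool, called after ">>>" as name(argument=value, ...), one argument or row to a line, values as JSON. arm_command: Moves the arm, as the interface text tells. Its arguments: {"type":"object","properties":{"jaw":{"type":"array"},"delta_pos":{"type":"array"},"roll":{"type":"array"},"force":{"type":"number"}},"required":["jaw","delta_pos","roll"]}

```bash
mkdir -p pics; cat > h.py <<'E'
import numpy as np, cv2
from bench import r, snapshot, camera_params, spotter
def save(n,f):
    im=snapshot(n); cv2.imwrite('pics/'+f,im[:,:,::-1]); return im
def ray(n,px):
    p=camera_params(n); u=np.array([(px[0]-p['cx'])/p['fx'],(px[1]-p['cy'])/p['fy']])
    v=u.copy()
    for _ in range(20): v=u/(1+p['k1']*(v@v))
    d=np.array([v[0],v[1],1.])
    R=cv2.Rodrigues(np.array(p['rvec'],float))[0]; t=np.array(p['tvec'],float).ravel()
    return -R.T@t, R.T@d
def onz(n,px,z):
    o,d=ray(n,np.array(px,float)); return (o+d*(z-o[2])/d[2])
def proj(n,X):
    p=camera_params(n); R=cv2.Rodrigues(np.array(p['rvec'],float))[0]; t=np.array(p['tvec'],float).ravel()
    c=np.atleast_2d(X)@R.T+t; v=c[:,:2]/c[:,2:]; v=v*(1+p['k1']*(v**2).sum(1,keepdims=True))
    return v*[p['fx'],p['fy']]+[p['cx'],p['cy']]
E
python3 - <<'E'
from h import *
for n in('top','scene'): save(n,n+'0.png'); 
p=camera_params('top');print(p)
zs={'bay_a':6,'bay_b':6,'bay_c':6,'bay_d':6,'rail_a':37,'rail_b':37,'rail_c':37,'rail_d':37,'power_unit':6,'port_box':6,'drive':6,'other_drive':6,'rack':0,'screw_jar':6,'screwdriver':6}
for k,z in zs.items():
    for n in('top','scene'):
        for q in spotter.pinpoint(n,k)[:2]: print(k,n,np.round(q['conf'],2),np.round(q['centre']),np.round(onz(n,q['centre'],z),0))
s=r.sense();print(s['tool_pos'],s['tcp_rot'],s['ft_force'],s['time'])
E
```

```text
{'fx': 406.1960090208308, 'fy': 406.1960090208308, 'cx': 324.2130120634537, 'cy': 204.47502782222716, 'k1': -0.061037395240154696, 'rvec': array([ 2.17871655, -2.03087422,  0.21139901]), 'tvec': array([ -34.94392845,  523.74359756, 1351.10163123])}
bay_a top 0.91 [305. 189.] [587.  75.   6.]
bay_a top 0.8 [355. 188.] [ 603. -103.    6.]
bay_a scene 0.81 [338. 248.] [581. 144.   6.]
bay_a scene 0.81 [302. 214.] [601. -20.   6.]
bay_b top 0.91 [305. 189.] [587.  75.   6.]
bay_b top 0.8 [355. 188.] [ 603. -103.    6.]
bay_b scene 0.81 [338. 248.] [581. 144.   6.]
bay_b scene 0.81 [302. 214.] [601. -20.   6.]
bay_c top 0.91 [305. 189.] [587.  75.   6.]
bay_c top 0.8 [355. 188.] [ 603. -103.    6.]
bay_c scene 0.81 [338. 248.] [581. 144.   6.]
bay_c scene 0.81 [302. 214.] [601. -20.   6.]
bay_d top 0.91 [305. 189.] [587.  75.   6.]
bay_d top 0.8 [355. 188.] [ 603. -103.    6.]
bay_d scene 0.81 [338. 248.] [581. 144.   6.]
bay_d scene 0.81 [302. 214.] [601. -20.   6.]
rail_a top 0.66 [310. 188.] [586.  58.  37.]
rail_a top 0.6 [289. 188.] [580. 132.  37.]
rail_a scene 0.54 [316. 225.] [596
[... 864 characters left out ...]
e top 0.6 [337. 215.] [499. -46.   6.]
drive scene 0.86 [318. 192.] [508. -52.   6.]
other_drive top 0.81 [280. 180.] [616. 169.   6.]
other_drive scene 0.8 [329. 256.] [620. 150.   6.]
rack top 0.91 [321. 190.] [587.  19.   0.]
rack top 0.74 [281. 180.] [615. 166.  -0.]
rack scene 0.72 [312. 222.] [590.  21.   0.]
rack scene 0.65 [281. 101.] [ 369. -484.    0.]
screw_jar top 0.39 [266. 207.] [510. 211.   6.]
screw_jar scene 0.65 [373. 249.] [497. 214.   6.]
screwdriver top 0.38 [384. 202.] [ 558. -212.    6.]
screwdriver scene 0.38 [274. 172.] [ 580. -214.    6.]
[209.54797794 562.22376056 248.29819661] [-1.79999301e+02 -2.98203239e-04  1.59558181e+02] [0.35585242 0.31134827 0.06182897] 1.6
```

View pics/top0.png

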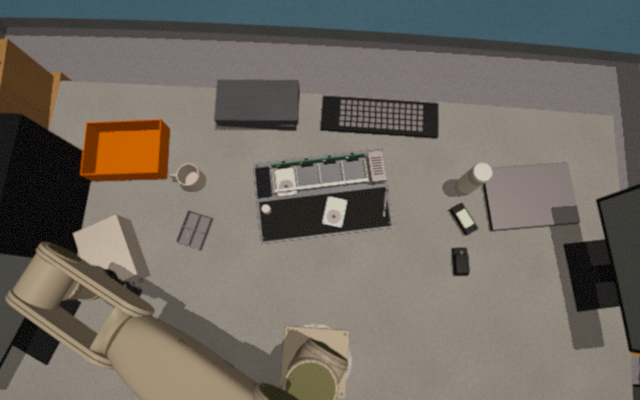

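View pics/scene0.png

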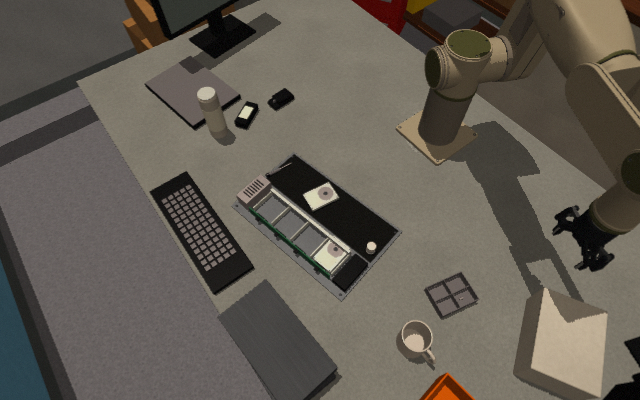

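The power unit is at the world −y end (top px 376,167), so the bays run d, c, b and the third is bay_b. The other drive is in bay_a (px 286,182) and the loose drive is at (335,212). Next is a closer wrist view.

```bash
cat >> h.py <<'E'
from scipy.spatial.transform import Rotation as Ro
def Rt(s): return Ro.from_euler('xyz',s['tcp_rot'],degrees=True).as_matrix()
def delta(pos,yaw=None):
    s=r.sense(); d=Rt(s).T@(np.array(pos,float)-s['tool_pos'])/400
    print('delta',np.round(d,4), 'roll', None if yaw is None else round(-(((yaw-s['tcp_rot'][2])+180)%360-180)/45,4))
E
python3 - <<'E'
from h import *
p=camera_params('wrist');print(p)
delta([500,20,420],97.5); delta([500,20,420],-82.5)
print(Rt(r.sense()))
E
```

```text
{'fx': 338.74993254085473, 'fy': 338.74993254085473, 'cx': 324.15052412562306, 'cy': 201.06768437627233, 'k1': -0.055998088019111464, 'mount': array([[-4.07121938e-05, -9.48123533e-01, -3.17902129e-01,
         8.12076866e+01],
       [ 9.99999975e-01, -1.07829573e-04,  1.93529885e-04,
         3.63758104e-01],
       [-2.17769490e-04, -3.17902114e-01,  9.48123514e-01,
        -1.25921401e+02],
       [ 0.00000000e+00,  0.00000000e+00,  0.00000000e+00,
         1.00000000e+00]])}
delta [-1.1538 -1.0166 -0.4292] roll 1.3791
delta [-1.1538 -1.0166 -0.4292] roll -2.6209
[[-9.37027324e-01  3.49256058e-01 -9.13662712e-06]
 [ 3.49256058e-01  9.37027324e-01 -9.61083083e-06]
 [ 5.20462837e-06 -1.21966335e-05 -1.00000000e+00]]
```

>>> arm_command(
  jaw=[-1,-1,-1,-1,-1,-1,-1,-1,-1],
  delta_pos=[
    [-0.56,-0.51,-0.065],
    [-0.56,-0.51,-0.065],
    [-0.56,-0.51,-0.065],
    [-0.56,-0.51,-0.065],
    [-0.56,-0.51,-0.065],
    [-0.56,-0.51,-0.065],
    [-0.56,-0.51,-0.065],
    [-0.56,-0.51,-0.065],
    [-0.56,-0.51,-0.065],
  ],
  roll=[-0.62,-0.62,-0.62,-0.62,-0.62,-0.62,-0.62,-0.62,-0.62],
  force=20,
)

```text
time: 2.35
tool_pos: [350.1, 289.8, 275.2]
tcp_rot: [-180.0, 0.1, -172.8]
ft_force: [0.5, 0.1, -0.1]
finger_gap: -0.1
```

```bash
python3 -c "
from h import *
delta([480,15,300],-172.5)"
```

```text
delta [-0.236  -0.7225 -0.0613] roll -0.0063
```

>>> arm_command(
  jaw=[-1,-1,-1,-1,-1,-1,-1,-1,-1,-1],
  delta_pos=[
    [-0.236,-0.7225,-0.06],
    [-0.236,-0.7225,-0.06],
    [-0.236,-0.7225,-0.06],
    [-0.236,-0.7225,-0.06],
    [-0.236,-0.7225,-0.06],
    [-0.236,-0.7225,-0.06],
    [-0.236,-0.7225,-0.06],
    [-0.236,-0.7225,-0.06],
    [-0.236,-0.7225,-0.06],
    [-0.236,-0.7225,-0.06],
  ],
  roll=[0,0,0,0,0,0,0,0,0,0],
)

```text
time: 3.18
tool_pos: [480.2, 14.8, 299.3]
tcp_rot: [180.0, 0.1, -172.9]
ft_force: [-0.4, 0.7, 0.4]
finger_gap: 0.1
```

```bash
cat >> h.py <<'E'
def wray(px,s):
    p=camera_params('wrist'); u=np.array([(px[0]-p['cx'])/p['fx'],(px[1]-p['cy'])/p['fy']]); v=u.copy()
    for _ in range(20): v=u/(1+p['k1']*(v@v))
    M=p['mount']; R=Rt(s); return s['tool_pos']+R@M[:3,3], R@M[:3,:3]@np.array([v[0],v[1],1.])
def wonz(px,z,s):
    o,d=wray(px,s); return o+d*(z-o[2])/d[2]
def wproj(X,s):
    p=camera_params('wrist'); M=p['mount']; R=Rt(s)
    c=(np.atleast_2d(X)-(s['tool_pos']+R@M[:3,3]))@(R@M[:3,:3]); v=c[:,:2]/c[:,2:]; v=v*(1+p['k1']*(v**2).sum(1,keepdims=True))
    return v*[p['fx'],p['fy']]+[p['cx'],p['cy']]
E
python3 - <<'E'
from h import *
s=r.sense(); save('wrist','w1.png'); print(s['tool_pos'],s['tcp_rot'])
zs={'bay_a':6,'rail_a':37,'power_unit':6,'port_box':6,'drive':6,'rack':0}
for k,z in zs.items():
    for q in spotter.pinpoint('wrist',k)[:4]: print(k,np.round(q['conf'],2),np.round(q['centre']),np.round(wonz(q['centre'],z,s),0))
E
```

```text
[480.21820316  14.76487087 299.32425811] [ 1.79994845e+02  9.40593164e-02 -1.72898455e+02]
bay_a 0.93 [411. 229.] [565. 143.   6.]
bay_a 0.58 [223. 243.] [ 617. -108.    6.]
bay_a 0.57 [287. 243.] [605. -20.   6.]
rail_a 0.92 [220. 261.] [ 627. -102.   37.]
rail_a 0.9 [350. 248.] [588.  62.  37.]
rail_a 0.59 [415. 247.] [577. 144.  37.]
rail_a 0.59 [289. 257.] [610. -15.  37.]
power_unit 0.9 [172. 279.] [ 684. -179.    6.]
power_unit 0.15 [348. 234.] [583.  60.   6.]
port_box 0.65 [467. 261.] [603. 233.   6.]
rack 0.93 [314. 233.] [589.  14.   0.]
rack 0.56 [350. 252.] [611.  67.   0.]
rack 0.36 [174. 280.] [ 689. -179.    0.]
```

View pics/w1.png

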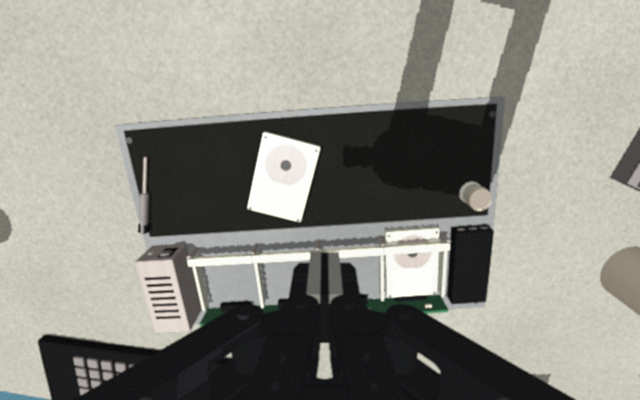

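The wrist view shows the loose drive at corners (264,132), (321,147), (299,222) and (247,209). The plate's front corners are (118,127) and (500,98), and the rail runs along row ~255. Now I'll fit the poses.

```bash
cat >> h.py <<'E'
def rk(P,pose):
    x,y,a=pose; d=np.atleast_2d(P)[:,:2]-[x,y]; c,s_=np.cos(a),np.sin(a)
    return np.c_[d@[c,s_],d@[-s_,c]]
def wd(P,pose):
    x,y,a=pose; P=np.atleast_2d(np.array(P,float)); c,s_=np.cos(a),np.sin(a)
    return np.c_[x+c*P[:,0]-s_*P[:,1],y+s_*P[:,0]+c*P[:,1],P[:,2]]
def drive_pose(im,s,pose,seed,z=21):
    """bright label/aluminium top region around a seed pixel -> rack-frame x,y,yaw(deg),size"""
    g=im.min(2); m=(g>110).astype(np.uint8); m=cv2.morphologyEx(m,cv2.MORPH_CLOSE,np.ones((9,9)))
    n,l,st,_=cv2.connectedComponentsWithStats(m); k=l[int(seed[1]),int(seed[0])]
    c=max(cv2.findContours((l==k).astype(np.uint8),0,cv2.CHAIN_APPROX_NONE)[0],key=len)[:,0]
    W=np.array([rk(wonz(q,z,s),pose)[0] for q in c],np.float32)
    (cx,cy),(w,h),a=cv2.minAreaRect(W)
    if w<h: a+=90
    a=(a+90)%180-90
    return round(cx,1),round(cy,1),round(a,1),round(w,1),round(h,1)
E
python3 - <<'E'
from h import *
from scipy.optimize import least_squares
s=r.sense(); im=snapshot('wrist')
obs=[((118,127),(-170,-240,6)),((500,98),(-170,240,6)),((411,229),(0,126,6)),((223,243),(0,-126,6)),((287,243),(0,-42,6)),((220,261),(8,-126,37)),((350,248),(8,42,37)),((415,247),(8,126,37)),((289,257),(8,-42,37)),((172,279),(50,-205,6)),((467,261),(50,205,6)),((314,233),(0,0,0))]
px=np.array([o[0] for o in obs],float); P=[o[1] for o in obs]
f=lambda q:(wproj(wd(P,(q[0],q[1],q[2])),s)-px).ravel()
q=least_squares(f,[587,17,.13],loss='soft_l1').x; print(q,np.degrees(q[2])); print(np.round(f(q).reshape(-1,2),1))
np.save('pose.npy',q)
print(drive_pose(im,s,q,(262,190)))
z=cv2.resize(im[90:310,110:510],(800,440))[:,:,::-1].copy()
K=[(-170,-240,6),(-170,240,6),(3,-168,41),(3,168,41),(13,168,41),(13,-168,41),(-5,-84,6),(0,-0,6),(0,84,6)]+[(4,y,33) for y in(-168,-84,84)]
for u in wproj(wd(K,q),s): cv2.circle(z,tuple(int(v) for v in (u-[110,90])*2),3,(0,0,255),1)
cv2.imwrite('pics/w1f.png',z)
E
```

```text
[5.93699782e+02 2.07884898e+01 2.02546479e-01] 11.605058419242587
[[-4.  -0.6]
 [ 3.9 -2.2]
 [-1.2  2.8]
 [ 2.6  1.4]
 [-0.7 -2.6]
 [ 0.1 -0.5]
 [-0.2  4. ]
 [ 0.5  0.4]
 [-4.6 -0.6]
 [ 5.9  0.2]
 [-1.7 -0.7]
 [ 3.1  3.5]]
(3.1, 4.8, 85.5, 1107.9, 601.9)
```

View pics/w1f.png

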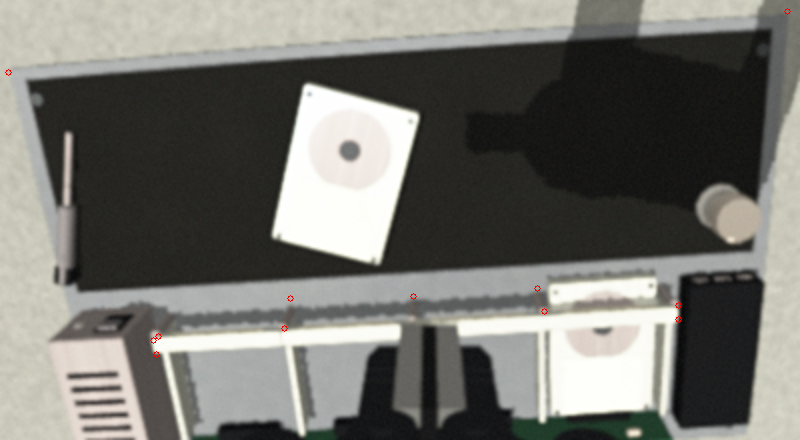

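```bash
sed -i "s/(g>110)/(g>TH)/; s/np.ones((9,9))/np.ones((3,3))/; s/,z=21):/,z=21,TH=140):/" h.py
cat > fit.py <<'E'
from h import *
from scipy.optimize import least_squares
s=r.sense(); im=snapshot('wrist')
C=lambda x,y:(110+x/2,90+y/2)
pts=[(C(15,73),(-170,-240,6)),(C(787,15),(-170,240,6))]
px=np.array([o[0] for o in pts]); P=[o[1] for o in pts]
# rail outlines: measured rows in columns (front-bottom edge, rear-top edge)
g=im.min(2).astype(int); rows=[]
for x in (215,235,255,280,360,375):
    col=g[240:285,x]; k=np.where(col>190)[0]
    if len(k): rows.append((x,240+k.min(),240+k.max()))
print(rows)
# divider columns at given rows
for y in (275,285,295): print(y,[ (int(a)) for a in np.where(g[y,180:480]>190)[0]+180][:60])
def line(q,a,b,x=None):
    u=wproj(wd([a,b],q),s); return u
def f(q):
    e=list((wproj(wd(P,q),s)-px).ravel()*.5)
    for (a,b,i,o) in (((3,-168,33),(3,168,33),1,-.5),((13,-168,41),(13,168,41),2,.5)):
        u=line(q,a,b)
        for rw in rows: e.append(u[0,1]+(rw[0]-u[0,0])*(u[1,1]-u[0,1])/(u[1,0]-u[0,0])-rw[i]-o)
    for c,y in (((290,345),-84),((542,337),84)):
        u=line(q,(13,y,26),(85,y,26)); c=C(*c); e.append(u[0,0]+(c[1]-u[0,1])*(u[1,0]-u[0,0])/(u[1,1]-u[0,1])-c[0])
    return np.array(e)
q=least_squares(f,[590,20,.17],loss='soft_l1').x; print(q,np.degrees(q[2])); print(np.round(f(q),1)); np.save('pose.npy',q)
print(drive_pose(im,s,q,(262,190)))
E
python3 fit.py
```

```text
[(215, np.int64(257), np.int64(264)), (235, np.int64(256), np.int64(263)), (255, np.int64(255), np.int64(281)), (280, np.int64(254), np.int64(261)), (360, np.int64(249), np.int64(256)), (375, np.int64(248), np.int64(255))]
275 [194, 195, 254, 255, 256, 257, 380, 381, 382, 385, 386, 387, 388, 389, 390, 391, 392, 393, 394, 395, 396, 397, 398, 399, 400, 401, 402, 403, 404, 405, 406, 407, 408, 409, 410, 411, 412, 413, 414, 415, 416, 417, 418, 419, 420, 421, 422, 423, 424, 425, 426, 427, 428, 429, 430, 431, 432, 433, 434, 435]
285 [196, 197, 198, 256, 257, 258, 380, 381, 382, 386, 387, 388, 389, 390, 391, 392, 393, 394, 395, 396, 397, 398, 399, 400, 401, 402, 403, 404, 405, 406, 407, 408, 409, 410, 411, 412, 413, 414, 415, 416, 417, 418, 419, 420, 421, 422, 423, 424, 425, 426, 427, 428, 429, 430, 431, 432, 433, 434, 435, 441]
295 [198, 199, 200, 258, 259, 260, 380, 381, 382, 386, 387, 389, 390, 391, 392, 393, 394, 395, 396, 397, 398, 399, 400, 401, 402, 403, 404, 405, 406, 407, 408, 409, 410, 411, 412, 413, 414, 415, 440, 441, 442]
[5.95659070e+02 2.08071621e+01 1.96001761e-01] 11.23007369209402
[ -1.3   0.1   0.5   0.5  -0.1  -0.3  -0.5  -1.   -1.   -0.9   1.7   1.5
 -17.7   0.8   0.9   1.   -0.1   0.3]
(-92.6, -36.8, -19.2, 71.1, 101.6)
```

```bash
cat >> h.py <<'E'
Q=np.array([593.5,20.8,np.radians(11.2)])
def go(x,y,z,yaw=None): delta(wd([(x,y,z)],Q)[0],None if yaw is None else 11.2+yaw)
E
python3 - <<'E'
from h import *
s=r.sense();print(s['joint_pos'],rk(s['tool_pos'],Q))
go(8,-126,70,180)
go(8,-126,57,180)
go(8,50,57,180)
E
```

```text
[-4.25402128e+00 -1.24161879e+01  9.92771471e+01 -3.32021749e-03
  9.30093939e+01 -1.01534004e+02] [[-112.48961764   17.00148998]]
delta [-0.3237 -0.3358  0.5748] roll -0.0871
delta [-0.3236 -0.3358  0.6073] roll -0.0871
delta [-0.2935  0.1032  0.607 ] roll -0.0871
```

>>> arm_command(
  jaw=[-1,-1,-1,-1,-1,-1,-1,-1,-1,-1,-1,-1,-1],
  delta_pos=[
    [-0.08,-0.084,0.1],
    [-0.16,-0.168,0.18],
    [-0.24,-0.25,0.26],
    [-0.324,-0.336,0.34],
    [-0.324,-0.336,0.42],
    [-0.324,-0.336,0.5],
    [-0.324,-0.336,0.54],
    [-0.324,-0.336,0.57],
    [-0.324,-0.336,0.58],
    [-0.324,-0.336,0.588],
    [-0.324,-0.336,0.592],
    [-0.324,-0.336,0.596],
    [-0.324,-0.336,0.596],
  ],
  roll=[-0.03,-0.06,-0.087,-0.087,-0.087,-0.087,-0.087,-0.087,-0.087,-0.087,-0.087,-0.087,-0.087],
)

```text
time: 4.72
tool_pos: [627.3, -101.3, 63.8]
tcp_rot: [-179.9, 0.3, -168.8]
ft_force: [-0.7, 0.4, 0.1]
finger_gap: 0.1
```

```bash
python3 -c "
from h import *
s=r.sense();print(s['tool_pos'],rk(s['tool_pos'],Q),s['ft_force'],s['tcp_rot'])
save('wrist','w2.png')"
```

```text
[ 627.32708166 -101.28832628   63.81823833] [[   9.46910329 -126.33355433]] [-0.69415689  0.41461737  0.10446973] [-179.87523968    0.31209339 -168.77673075]
```

View pics/w2.png

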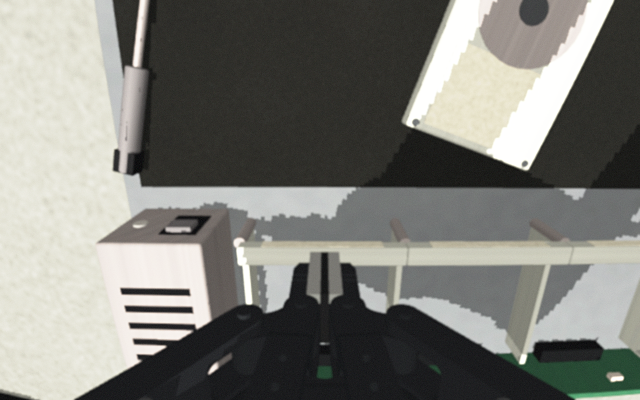

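Fingertip (324,255) sits right above rail d, between the joints at columns 240 and 407. I'll lower it slowly onto the rail.

>>> arm_command(
  jaw=[-1,-1,-1,-1,-1,-1,-1],
  delta_pos=[
    [0,0,0.006],
    [0,0,0.01],
    [0,0,0.013],
    [0,0,0.015],
    [0,0,0.016],
    [0,0,0.017],
    [0,0,0.017],
  ],
  roll=[0,0,0,0,0,0,0],
)

```text
time: 5.35
tool_pos: [627.4, -101.3, 58.1]
tcp_rot: [-179.9, 0.3, -168.8]
ft_force: [-4.7, 1.2, 9.2]
finger_gap: -0.1
```

>>> arm_command(
  jaw=[-1,-1,-1,-1,-1,-1,-1,-1,-1,-1,-1,-1,-1,-1,-1,-1,-1,-1,-1],
  delta_pos=[
    [0,0.02,0.002],
    [0,0.045,0.002],
    [0,0.07,0.002],
    [0,0.095,0.002],
    [0,0.12,0.002],
    [0,0.145,0.002],
    [0,0.17,0.002],
    [0,0.195,0.002],
    [0,0.22,0.002],
    [0,0.245,0.002],
    [0,0.27,0.002],
    [0,0.295,0.002],
    [0,0.32,0.002],
    [0,0.345,0.002],
    [0,0.37,0.002],
    [0,0.39,0.002],
    [0,0.41,0.002],
    [0,0.43,0.002],
    [0,0.43,0.002],
  ],
  roll=[0,0,0,0,0,0,0,0,0,0,0,0,0,0,0,0,0,0,0],
)

```text
time: 6.93
tool_pos: [594.5, 69.1, 58.1]
tcp_rot: [-179.9, 0.4, -168.7]
ft_force: [-0.9, 1.7, 7.0]
finger_gap: -0.0
```

```bash
python3 - <<'E'
from h import *
go(-88,-115,120,90)
E
```

```text
delta [ 0.2452 -0.4056 -0.1557] roll 2.0019
```

>>> arm_command(
  jaw=[-1,-1,0.2,0.2,0.2,0.2,0.2,0.2,0.2],
  delta_pos=[
    [0,0,-0.1],
    [0.05,-0.05,-0.156],
    [0.1,-0.13,-0.156],
    [0.15,-0.21,-0.156],
    [0.2,-0.29,-0.156],
    [0.245,-0.36,-0.156],
    [0.245,-0.406,-0.156],
    [0.245,-0.406,-0.156],
    [0.245,-0.406,-0.156],
  ],
  roll=[0,0.15,0.3,0.45,0.6,0.75,0.9,1,1],
)

```text
time: 7.68
tool_pos: [529.1, -109.5, 119.7]
tcp_rot: [179.8, 0.4, 146.0]
ft_force: [0.1, -0.2, -0.1]
finger_gap: 51.1
```

```bash
python3 - <<'E'
from h import *
go(-88,-115,24,90)
E
```

```text
delta [0.0012 0.0006 0.2392] roll 0.9948
```

Turn fully first, then look before going down.

>>> arm_command(
  jaw=[0.2,0.2,0.2,0.2,0.2,0.2,0.2,0.2],
  delta_pos=[
    [0,0,0],
    [0,0,0],
    [0,0,0],
    [0,0,0],
    [0,0,0],
    [0,0,0.05],
    [0,0,0.1],
    [0,0,0.1],
  ],
  roll=[0.15,0.3,0.45,0.6,0.75,0.9,0.995,0.995],
)

```text
time: 8.35
tool_pos: [526.4, -107.2, 75.3]
tcp_rot: [179.9, -0.1, 101.2]
ft_force: [-0.8, 1.2, -1.8]
finger_gap: 51.6
```

```bash
python3 - <<'E'
from h import *
s=r.sense();print(rk(s['tool_pos'],Q),s['tool_pos'][2],s['tcp_rot'])
im=save('wrist','w3.png')
go(-88,-115,24,90)
for q in spotter.pinpoint('wrist','drive')[:2]: print(q['conf'],q['centre'],rk(wonz(q['centre'],6,s),Q))
E
```

```text
[[ -90.72575089 -112.55686793]] 75.27236471084777 [ 1.79939610e+02 -1.21432673e-01  1.01229598e+02]
delta [-0.0051  0.005   0.1325] roll 0.0063
0.7 [326.0, 101.9] [[-88.97445769 -37.90745391]]
0.36 [485.3, 36.7] [[-3.60232126 -3.15456253]]
```

View pics/w3.png

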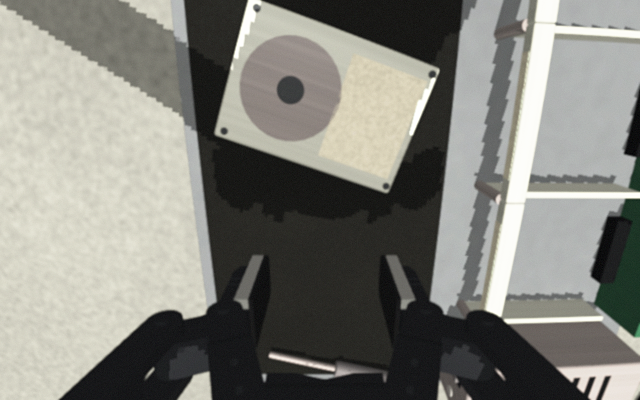

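>>> arm_command(
  jaw=[0.2,0.2,0.2,0.2,0.2,0.2,0.2],
  delta_pos=[
    [0,0,0.05],
    [0,0,0.09],
    [0,0,0.11],
    [0,0,0.12],
    [0,0,0.128],
    [0,0,0.13],
    [0,0,0.13],
  ],
  roll=[0,0,0,0,0,0,0],
)

```text
time: 9.03
tool_pos: [529.1, -108.3, 27.5]
tcp_rot: [179.7, 0.0, 101.6]
ft_force: [0.3, 1.0, -0.4]
finger_gap: 50.8
```

>>> arm_command(
  jaw=[0.2,0.2,0.2,0.2,0.2,0.2,0.2,0.2,0.2,0.2,0.2,0.2,0.2],
  delta_pos=[
    [0.0,0,0.007],
    [0.0,0,0.007],
    [0.015,0,0.007],
    [0.03,0,0.007],
    [0.045,0,0.007],
    [0.06,0,0.007],
    [0.075,0,0.007],
    [0.09,0,0.007],
    [0.105,0,0.007],
    [0.12,0,0.007],
    [0.135,0,0.007],
    [0.15,0,0.007],
    [0.15,0,0.007],
  ],
  roll=[0,0,0,0,0,0,0,0,0,0,0,0,0],
)

```text
time: 10.12
tool_pos: [516.6, -48.3, 24.5]
tcp_rot: [179.7, -0.0, 101.6]
ft_force: [-0.2, 0.7, 0.0]
finger_gap: 51.4
```

```bash
python3 - <<'E'
from h import *
s=r.sense();print(rk(s['tool_pos'],Q),s['tool_pos'][2],s['tcp_rot'],s['ft_force'])
im=save('wrist','w4.png')
E
```

```text
[[-88.83305422 -52.84445115]] 24.51600411149795 [ 1.79720188e+02 -1.20110394e-02  1.01602083e+02] [-0.17571562  0.73501314  0.04266718]
```

View pics/w4.png

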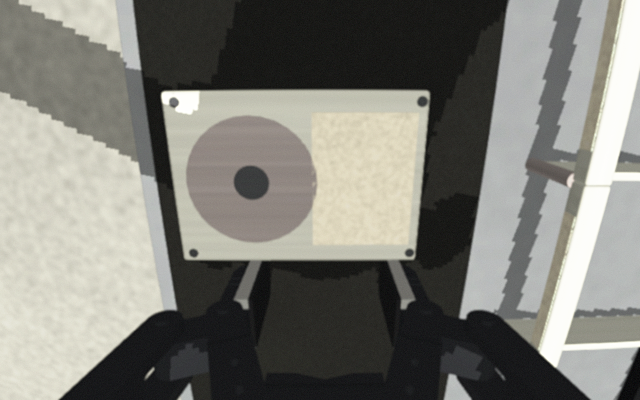

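The drive is now square against both fingertips, with its near corners at (186,260) and (415,260). I'll measure it from its corners.

```bash
cat >> h.py <<'E'
def corners(pts,s,z=21):
    W=np.array([rk(wonz(p,z,s),Q)[0] for p in pts]); return np.round(W,1),np.round(W.mean(0),1)
E
python3 - <<'E'
from h import *
s=r.sense();print(*corners([(186,260),(415,260),(430,92),(163,92)],s))
# rail joint b/c top at y=0 seen px (578,186)
print(rk(wonz((578,186),41,s),Q), wproj(wd([(3,0,41),(13,0,41),(3,-84,41),(-170,0,6)],Q),s))
go(-88.8,-5,24,90)
E
```

```text
[[-147.9  -42.1]
 [ -49.1  -41.5]
 [ -49.8   27.7]
 [-148.2   27.3]] [-98.7  -7.1]
[[-0.0962711  -2.15706433]] [[587.65211036 180.12295961]
 [613.69054849 180.46516113]
 [535.69042057 369.22975683]
 [137.73790675 156.95030598]]
delta [0.1207 0.001  0.0013] roll 0.0092
```

>>> arm_command(
  jaw=[0.2,0.2,0.2,0.2,0.2,0.2,0.2,0.2,0.2,0.2,0.2],
  delta_pos=[
    [0.012,0,0],
    [0.025,0,0],
    [0.038,0,0],
    [0.051,0,0],
    [0.064,0,0],
    [0.077,0,0],
    [0.09,0,0],
    [0.103,0,0],
    [0.11,0,0],
    [0.118,0,0],
    [0.118,0,0],
  ],
  roll=[0,0,0,0,0,0,0,0,0,0,0],
)

```text
time: 11.08
tool_pos: [506.9, -1.8, 24.4]
tcp_rot: [179.7, -0.0, 101.6]
ft_force: [-0.1, -0.9, 0.4]
finger_gap: 51.2
```

```bash
python3 - <<'E'
from h import *
s=r.sense();print(rk(s['tool_pos'],Q),s['tool_pos'][2],s['tcp_rot'],s['ft_force'])
im=save('wrist','w5.png')
E
```

```text
[[-89.29558561  -5.34651242]] 24.374369398258086 [ 1.79734873e+02 -2.60599593e-02  1.01637780e+02] [-0.05245359 -0.8707967   0.39542858]
```

View pics/w5.png

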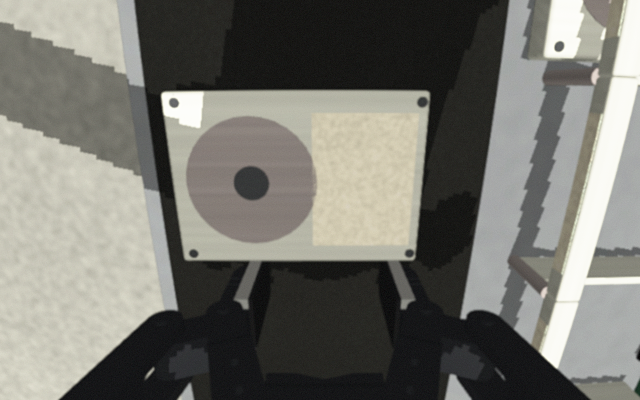

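```bash
python3 - <<'E'
from h import *
s=r.sense();print(*corners([(186,260),(415,260),(430,92),(163,92)],s))
print(*corners([(512,260),(546,75)],s,6)); print(*corners([(546,300),(597,76)],s,41))
# next: behind drive, yaw 180
go(-175,40,110,180)
go(-60,-50,110,135)
E
```

```text
[[-148.3    5.7]
 [ -49.6    6.3]
 [ -50.3   75.4]
 [-148.7   74.9]] [-99.2  40.6]
[[ 3.2 -2. ]
 [ 2.4 83.3]] [ 2.8 40.7]
[[-1.8 -0.8]
 [-2.7 82. ]] [-2.3 40.6]
delta [ 0.1157 -0.2123 -0.2151] roll -1.9904
delta [-0.1115  0.0734 -0.2138] roll -0.9904
```

>>> arm_command(
  jaw=[0.2,0.2,0.2,-0.3,-0.3,-0.3,-0.3,-0.3,-0.3,-0.3,-0.3],
  delta_pos=[
    [-0.03,0,0],
    [-0.05,0,0],
    [-0.05,0,-0.1],
    [-0.05,0,-0.18],
    [-0.03,-0.07,-0.2],
    [0.02,-0.13,-0.2],
    [0.07,-0.18,-0.2],
    [0.115,-0.22,-0.2],
    [0.115,-0.22,-0.2],
    [0.115,-0.22,-0.2],
    [0.115,-0.22,-0.2],
  ],
  roll=[0,0,0,-0.15,-0.3,-0.45,-0.6,-0.75,-0.9,-1,-1],
)

```text
time: 12.05
tool_pos: [411.2, 24.5, 104.2]
tcp_rot: [179.8, 0.2, 146.8]
ft_force: [0.5, -0.7, -0.2]
finger_gap: 29.7
```

>>> arm_command(
  jaw=[-0.3,-0.3,-0.3,-0.3,-0.3,-0.3,-0.3,-0.3],
  delta_pos=[
    [0,0,0],
    [0,0,0],
    [0,0,0],
    [0,0,0],
    [0,0,0],
    [0,0,0],
    [0,0,0],
    [0,0,0],
  ],
  roll=[-0.15,-0.3,-0.45,-0.6,-0.75,-0.9,-0.985,-0.985],
)

```text
time: 12.72
tool_pos: [411.5, 23.8, 104.2]
tcp_rot: [180.0, 0.3, -168.9]
ft_force: [0.2, -0.6, 0.3]
finger_gap: 29.7
```

```bash
python3 - <<'E'
from h import *
s=r.sense();print(rk(s['tool_pos'],Q),s['tool_pos'][2],s['tcp_rot'],s['ft_force'],s['finger_gap'])
im=save('wrist','w6.png')
go(-178,40.7,24,180.4)
E
```

```text
[[-177.90864839   38.27906845]] 104.22957884067786 [ 179.99296711    0.29174372 -168.88468595] [ 0.16414021 -0.64090026  0.29490234] 29.707429347894415
delta [0.0012 0.0058 0.2005] roll -0.0158
```

View pics/w6.png

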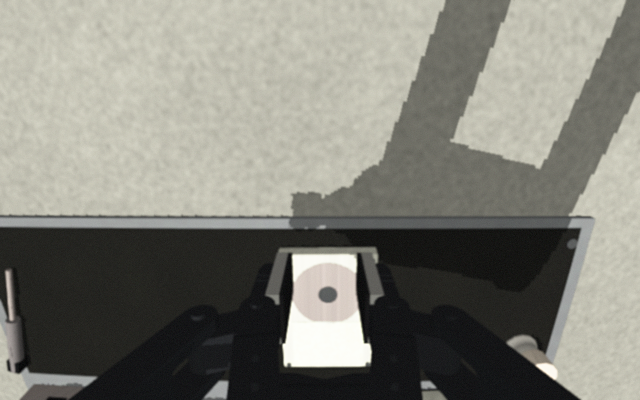

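>>> arm_command(
  jaw=[-0.3,-0.3,-0.3,-0.3,-0.3,-0.3,-0.3,-0.3],
  delta_pos=[
    [0.001,0.006,0.06],
    [0.001,0.006,0.12],
    [0.001,0.006,0.16],
    [0.001,0.006,0.18],
    [0.001,0.006,0.19],
    [0.001,0.006,0.2],
    [0.001,0.006,0.2],
    [0.001,0.006,0.2],
  ],
  roll=[-0.015,-0.015,-0.015,-0.015,-0.015,-0.015,-0.015,-0.015],
)

```text
time: 13.43
tool_pos: [411.8, 26.1, 25.0]
tcp_rot: [-180.0, 0.4, -168.5]
ft_force: [0.1, -0.8, -0.8]
finger_gap: 29.9
```

```bash
python3 - <<'E'
from h import *
s=r.sense();print(rk(s['tool_pos'],Q),s['tool_pos'][2],s['tcp_rot'],s['ft_force'])
go(-100,40.7,24,180.4); go(-25,40.7,24,180.4)
E
```

```text
[[-177.21597714   40.54249029]] 25.000528219369357 [-179.98864609    0.35883467 -168.4852089 ] [ 0.13398839 -0.80307699 -0.82031143]
delta [-0.193  -0.0007  0.0037] roll -0.0019
delta [-0.3805 -0.0017  0.0049] roll -0.0019
```

>>> arm_command(
  jaw=[-0.3,-0.3,-0.3,-0.3,-0.3,-0.3,-0.3,-0.3,-0.3,-0.3,-0.3,-0.3],
  delta_pos=[
    [-0.015,0,0.003],
    [-0.03,0,0.003],
    [-0.045,0,0.003],
    [-0.06,0,0.003],
    [-0.075,0,0.003],
    [-0.09,0,0.003],
    [-0.105,0,0.003],
    [-0.12,0,0.003],
    [-0.135,-0.001,0.003],
    [-0.145,-0.001,0.003],
    [-0.15,-0.001,0.003],
    [-0.15,-0.001,0.003],
  ],
  roll=[0,0,0,0,0,0,0,0,0,0,0,0],
)

```text
time: 14.43
tool_pos: [471.2, 37.8, 24.2]
tcp_rot: [-180.0, 0.4, -168.5]
ft_force: [0.3, -0.0, 0.2]
finger_gap: 29.8
```

```bash
python3 - <<'E'
from h import *
s=r.sense();print(rk(s['tool_pos'],Q),s['tool_pos'][2],s['tcp_rot'],s['ft_force'])
im=save('wrist','w7.png')
go(-25,40.7,24,180.4)
E
```

```text
[[-116.62953478   40.44018637]] 24.22755423534292 [-179.98304554    0.38288981 -168.4789784 ] [ 0.30130556 -0.00386672  0.21940524]
delta [-0.2298 -0.0007  0.002 ] roll -0.0018
```

View pics/w7.png

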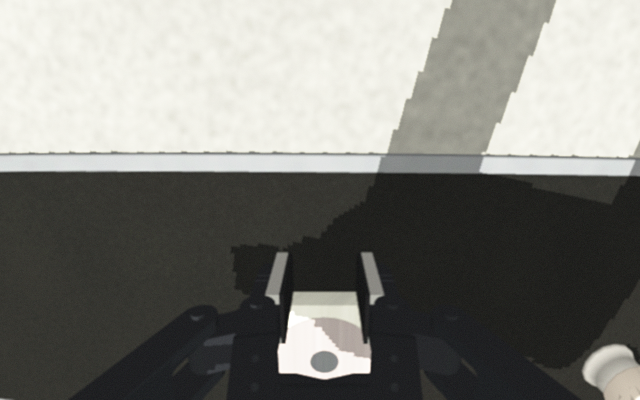

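The drive's rear edge (row 292) is level and centred between the fingertips. I'll keep pushing into the mouth gently and watch the force.

>>> arm_command(
  jaw=[-0.3,-0.3,-0.3,-0.3,-0.3,-0.3,-0.3,-0.3],
  delta_pos=[
    [-0.01,0,0],
    [-0.02,0,0],
    [-0.03,0,0],
    [-0.04,0,0],
    [-0.05,0,0],
    [-0.06,0,0],
    [-0.07,0,0],
    [-0.08,0,0],
  ],
  roll=[0,0,0,0,0,0,0,0],
)

```text
time: 15.15
tool_pos: [502.7, 44.3, 24.3]
tcp_rot: [-180.0, 0.4, -168.5]
ft_force: [-1.3, -0.3, 0.2]
finger_gap: 29.8
```

>>> arm_command(
  jaw=[-0.3,-0.3,-0.3,-0.3,-0.3,-0.3,-0.3,-0.3,-0.3,-0.3,-0.3],
  delta_pos=[
    [-0.01,0,0],
    [-0.02,0,0],
    [-0.03,0,0],
    [-0.04,0,0],
    [-0.05,0,0],
    [-0.06,0,0],
    [-0.07,0,0],
    [-0.08,0,0],
    [-0.09,0,0],
    [-0.1,0,0],
    [-0.11,0,0],
  ],
  roll=[0,0,0,0,0,0,0,0,0,0,0],
)

```text
time: 16.07
tool_pos: [546.2, 53.1, 24.6]
tcp_rot: [-180.0, 0.4, -168.5]
ft_force: [-0.8, -0.2, -1.0]
finger_gap: 30.0
```

```bash
python3 - <<'E'
from h import *
s=r.sense();print(rk(s['tool_pos'],Q),s['tool_pos'][2],s['tcp_rot'],s['ft_force'])
E
```

```text
[[-40.15568034  40.92319742]] 24.61386965213136 [-179.98929175    0.36616508 -168.47852037] [-0.80053033 -0.15143068 -1.02177212]
```

>>> arm_command(
  jaw=[-0.3,-0.3,-0.3,-0.3,-0.3,-0.3,-0.3],
  delta_pos=[
    [-0.008,0,0],
    [-0.014,0,0],
    [-0.02,0,0],
    [-0.025,0,0],
    [-0.03,0,0],
    [-0.034,0,0],
    [-0.034,0,0],
  ],
  roll=[0,0,0,0,0,0,0],
)

```text
time: 16.65
tool_pos: [559.9, 55.9, 24.8]
tcp_rot: [-180.0, 0.4, -168.5]
ft_force: [-0.5, 0.1, -0.2]
finger_gap: 29.8
```

>>> arm_command(
  jaw=[-0.3,-0.3,-0.3,-0.3],
  delta_pos=[
    [-0.004,0,0],
    [-0.007,0,0],
    [-0.01,0,0],
    [-0.01,0,0],
  ],
  roll=[0,0,0,0],
)

```text
time: 16.98
tool_pos: [564.1, 56.7, 24.9]
tcp_rot: [-180.0, 0.4, -168.5]
ft_force: [-1.1, -0.5, 0.9]
finger_gap: 29.9
```

>>> arm_command(
  jaw=[-0.3,-0.3,-0.3,-0.3],
  delta_pos=[
    [-0.003,0,0],
    [-0.005,0,0],
    [-0.007,0,0],
    [-0.007,0,0],
  ],
  roll=[0,0,0,0],
)

```text
time: 17.32
tool_pos: [565.7, 57.1, 24.7]
tcp_rot: [-180.0, 0.3, -168.5]
ft_force: [-8.4, -1.7, 5.7]
finger_gap: 30.2
```

The push force jumped to 8 N short of the commanded travel, so this is the hard stop. I'll back off and check.

>>> arm_command(
  jaw=[-0.3,-0.3,-0.3,-0.3,-0.3,-0.3,-0.3,-0.3,-0.3,-0.3,-0.3],
  delta_pos=[
    [0.02,0,0],
    [0.06,0,0],
    [0.1,0,0],
    [0.15,0,-0.08],
    [0.2,0,-0.16],
    [0.25,0,-0.24],
    [0.3,0,-0.32],
    [0.3,0,-0.4],
    [0.3,0,-0.45],
    [0.3,0,-0.45],
    [0.3,0,-0.45],
  ],
  roll=[0,0,0,0,0,0,0,0,0,0,0],
)

```text
time: 18.23
tool_pos: [448.4, 32.9, 205.9]
tcp_rot: [-179.9, 0.5, -168.5]
ft_force: [-0.2, -1.0, -0.4]
finger_gap: 29.8
```

```bash
python3 - <<'E'
from h import *
s=r.sense();print(s['tool_pos'])
im=save('wrist','w8.png'); cv2.imwrite('pics/w8c.png',cv2.resize(im[200:400,200:520,::-1],(800,500)))
E
```

```text
[448.41717686  32.90501575 205.92249455]
```

View pics/w8c.png

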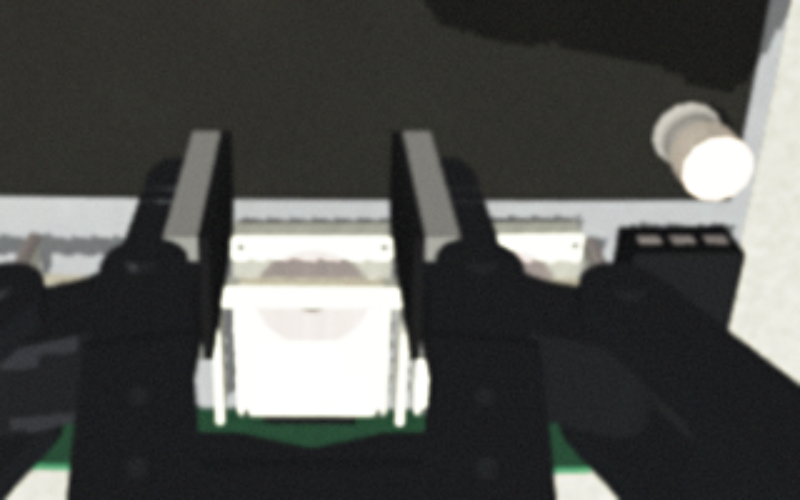

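The loose drive's outer end (row ~236) lines up with the home drive's (row ~235). It sits square between its dividers, against the connector at row 415. Handing in.

```bash
python3 -c "
from h import *
print(r.hand_in(), r.sense()['time'])"
```

```text
the job is handed in; nothing more can be done
the job is handed in; nothing more can be done
```

The loose drive is in the third bay from the power unit (rack y +42 mm), pushed up against the connector, and the job is handed in. The robot clock read about 18 s of the 72 s allowed at the last move. The hand-in gives no verdict.

- **Counting off:** The power unit is at the −y end. I ran the closed fingertip along the rail over bays d, c and b in one pass. The wrist read 9 N at the start and 7 N at the end, with the tool at the same height; I did not read the force in between.
- **Pushing the drive:** Two fingertips held about 50 mm apart pushed it sideways and turned it square. It was then centred on the bay to within about 1 mm. With the fingertips about 30 mm apart I pushed it in from behind, with 1–2 N at the wrist until it met the stop at 8 N.
- **Last check:** After backing the hand away, the wrist picture showed the drive's outer end level with the drive already in the end bay. It sat square between its dividers and against the connector. The other drive and the screw jar looked undisturbed. I did not re-measure the other loose things, and the screwdriver was out of that last view.
- **Disagreement:** My position readings of the rail and posts along the bay depth differed by about 3–5 mm. I judged "fully home" from the stop force and from the comparison with the other drive.

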